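# Seat the snack canister on its three-groove drawer dock

## Robot

A 7-joint arm with a two-finger parallel gripper is mounted at the origin on the work surface. World frame = base frame: x ahead of the robot, y to its left, z up, the work surface at z = 0. Lengths are in m, angles in rad, forces in N, time in s.
With the tool pointing down it reaches from about 0.425 to 0.825 m from the base axis. Payload 3.6 kg.
Tool frame: the origin (TCP) lies on the centre line of the jaws, within the pads' length; the fingertips stand 8 mm ahead of it and the grasp point (between the pads) lies 11 mm behind it (robot.tcp_to_tips is the distance from the TCP to the fingertips, in m); z points along the fingers, x is the direction in which the jaws open and shut, and the axes are right-handed (so a half turn about z gives the same grasp; the last joint's range is limited). The gripper opens to 85 mm and grips with 20 to 120 N. Pads are 22 mm wide; open, the fingers measure 114 mm over their backs; the gripper's body (76 mm by 85 mm) begins 54 mm behind the grasp point. The pads swing forward as they close: fully open they stand 13 mm farther back than shut.
Start: joints at [-1.321, 0.615, -0.013, 1.423, 0.008, 1.103, -0.04], TCP at [0.177, 0.625, 0.239] pointing down, gripper open.
Joint ranges: [-3.12, 3.12], [-0.3, 2.06], [-1.34, 1.32], [0.26, 2.42], [-1.36, 4.5], [0.01, 1.98], [-2.84, 2.84]. Speed limits (rad/s): [2.79, 2.79, 3.14, 3.14, 3.14, 3.14, 3.14].

## Interface

Orientations are given as a rotation vector (axis times angle).
In Python, from plant import robot, optics, find_in, cut_out, spot_point gives the robot as it stands. The module is installed in compiled form; this text tells all that it offers.
- The arm moves only by the tool move_arm, never from a script. Its arguments are lists of equal length, an entry for each row: "gripper": the opening, from 0 (shut) to 1 (fully open); "travel": the shift along the tool's x, y, z in mm, a list of three; "rotation": the turn, a rotation vector about the tool's x, y, z in rad, a list of three. A call has 1 to 12 rows; each row shifts and turns the pose as measured when the row begins, along the tool's axes as they then stand; what a row does not reach is not made up. A row lasts 1/12 s, in which the tool goes at most 41.7 mm and 7.16 degrees, less where a joint would pass 70% of its speed; a pose out of reach is approached as far as the arm can. A call with a gripper value outside its range is refused whole. The fingers move at their own pace and stop on an object; "squeeze" is the grip in N (left out, the last holds). Time passes only in rows, so rows that do not move let the fingers close. It gives the time, the measured TCP pose, the force and the opening at its end, in the units of the state.
- robot.sense(): the state, without advancing time (a new reading comes with each control period).
- optics.capture(name): name is "side" or "top"; returns a dict with "image" (400x640x3 uint8, red, green, blue), "z_map" (400x640 float32, m along the optical axis (not along the pixel's ray), 0 where there is no reading), "fx", "fy", "cx", "cy" (pixels), "R" (3x3) and "t" (3): a world point X has camera coordinates R X + t. Camera axes: x right, y down, z forward; pixel columns grow to the right and rows downward; lengths in m; the calibration is good to about 2 mm. A picture is of the moment at which its call begins.
- robot.job_done(): hands the job in, once; it reports no verdict.
Trained networks look in a picture, given as the dict that the camera call returned (one of the last four; its "shot" number tells which), for a name from the list of things; names that differ only in an ending like _2 or _b are one class to them, and where a whole thing is asked for, a point or a joint stands for the part that bears it (a point fixed in the world has none). Each returns a list of dicts, best first, with "confidence" (0 to 1); they miss things now and then, are a little off and sometimes report something else, mostly with a low value. They report only what shows in the picture. A call takes as long as a camera call. They do not tell look-alikes from the thing itself.
- find_in(thing, picture): "point" ([x, y, z] in m, in the coordinates of the camera as it stood for that picture, good to about 4 mm: the middle of the surface that is visible of it).
- cut_out(thing, picture): "pixels" (400x640 bool, what is visible of it).
- spot_point(thing, picture): "point" ([x, y, z] in m, in the coordinates of the camera as it stood for that picture, good to about 4 mm: a listed point, or the origin of a listed thing).
The state is a dict: "clock": time; "joint_pos": joint angles; "joint_vel": joint speeds; "effort": joint torques, N m; "tool_pos": TCP position; "eef_rot": TCP orientation; "force": force on the tool from outside, world axes, zero at the start; "moment": the same for the moment, N m; "gripper_width": opening from 0.0 (shut) to 1.0 (fully open).
Only numpy, scipy, OpenCV 4.12 (cv2) and the standard library are available. Lean on these libraries where they do the work, as an engineer would, in place of code of your own. Each camera call takes 0.05 s, during which the arm holds its last target.

## Task

Lift the snack canister by the bar on its lid, stand it on the steel dock and turn it gently by feel until all three feet drop into the three grooves, so that it sits fully home, upright, and cannot rock. Let go of it there; do not drop it or press hard on the dock, and leave the other things in the drawer where they are.

Things in the scene. Friction and masses are not known exactly. Their poses are not given: they have to be found in the camera images.
- canister_center (a point): Loose aluminium canister, 0.28 to 0.52 kg, 76 mm across, 108 mm tall. Point on its axis half-way up, 54 mm above the underside of its feet; z up its axis. Underneath, three steel ball feet 10 mm in diameter, centred 26 mm off the axis at 0, 120 and 240 degrees from its x; its flat bottom is 7 mm above the feet's underside.
- canister_grip (a point): Centre of the black bar grip fixed on the canister's lid, on its axis, 93 mm above the feet's underside; same axes as the canister. The bar is 44 mm long along x, 14 mm wide along y, 30 mm high, and stands on the flat lid top 15 mm below this point.
- dock: Fixed round steel dock on the drawer's floor (4 mm above the work surface), foot 104 mm across, 8 mm thick, its top 94 mm across. Origin: centre of the underside, z up. The canister's centre point is 74 mm above this origin when the feet stand on the flat face, and 70.3 mm when all three are home in the grooves. Over 35 N from the canister is too hard.
- dock_face (a point): Dock's axis at its flat upper face, 20 mm above its underside; dock's axes. Three radial V-grooves 120 degrees apart, 10 mm wide, 60 degrees steep, catch feet within 0.18 rad and draw them 3.7 mm down under light load. The grooved top does not turn, but its angle is NOT measured: one groove is 0.3 to 1.75 rad anticlockwise from above of the dock's x; look or feel for it.
- nested_tins: bystander: three nested steel tiffin tins, 120 mm across, 68 mm high; origin under the centre
- cutlery_case: bystander: blue plastic cutlery case with flip lid, fixed, 85 x 240 x 50 mm; origin under the centre
- chopstick1: bystander: bamboo chopstick 230 mm long, 7 mm thick, lying about along its x; origin at its underside near mid-length
- chopstick2: bystander: the other chopstick of the pair
- katori: bystander: small steel bowl, 96 mm across, 40 mm high; origin under the centre
- spice_jar: bystander: glass jar, 56 mm across, 75 mm high; origin under the centre
- tumbler: bystander: steel tumbler, 66 mm across, 85 mm high; origin under the centre
There are look-alikes about, which are no part of the job. What is shaped like the dock but blue, brown or purple is not meant.

How it is judged:
On the way, in this order (a step that is already met when the one before it is completed fails the run):
1. the canister is lifted clear of the drawer floor (height (world z) of canister_center above 0.085 m), for 0.1 s.
2. the canister sits in all three grooves of the dock (z of canister_center in the frame of dock between 0.068 and 0.0713 m and horizontal distance between canister_center and dock below 0.0025 m and angle between canister_center's own z axis and vertical below 0.025 rad), for 0.3 s.
At the end, for the whole second after the job is handed in: The canister stands released and at rest on the dock with all three feet home in the grooves: its centre within 1 mm of the seated height (70.3 mm over the dock's underside) and 2.5 mm of the dock's axis, upright within 0.025 rad, its weight borne by the dock (all of step 2 and contact force between canister and dock above 1 N and linear speed of canister below 0.01 m/s and angular speed of canister below 0.05 rad/s); the robot touches nothing.
It fails at once if more than 35 N between canister and dock (contact force between canister and dock above 35 N).
It fails at once if the canister tips over by more than 0.35 rad (angle between canister_center's own z axis and vertical above 0.35 rad).
It fails at once if a bystander is moved more than 15 mm (distance of any of nested_tins, chopstick1, chopstick2, katori, spice_jar, tumbler from where it was at the start of the episode above 0.015 m).
It also fails if it takes over 72 s, if anything falls off the work surface, if the arm or the gripper's body presses on something with over 40 N, if the wrist force passes 120 N, or if a joint passes its speed limit or range.

## Working session

There is one attempt and no reset: what is moved stays moved. The work goes in short steps, Python scripts to look and compute and a tool call to move; the robot and the scene stay as the last step left them, time stands still between calls to the robot, and variables do not carry over. Pictures are saved under pics/ and viewed, and the job is handed in when it is done.

Besides the shell and the picture viewer there is one more tool, called after "Emit:" as name(argument=value, ...), one argument or row to a line, values as JSON. move_arm: Moves the arm, as the interface text tells. Its arguments: {"type":"object","properties":{"gripper":{"type":"array","items":{"type":"number"}},"travel":{"type":"array","items":{"type":"array","items":{"type":"number"}}},"rotation":{"type":"array","items":{"type":"array","items":{"type":"number"}}},"squeeze":{"type":"number"}},"required":["gripper","travel","rotation"]}

```bash
mkdir -p pics; ls
cat > h.py <<'E'
import numpy as np, cv2
from plant import robot, optics, find_in, cut_out, spot_point
def w(p,c): return np.array(c['R']).T@(np.array(p)-np.array(c['t']))
def save(c,n,crop=None,s=1):
    im=c['image'][:,:,::-1]
    if crop: x0,y0,x1,y1=crop; im=im[y0:y1,x0:x1]
    if s!=1: im=cv2.resize(im,None,fx=s,fy=s,interpolation=cv2.INTER_CUBIC)
    cv2.imwrite('pics/'+n,im)
def px(P,c):
    q=np.array(c['R'])@np.array(P)+np.array(c['t']); return [c['fx']*q[0]/q[2]+c['cx'],c['fy']*q[1]/q[2]+c['cy']]
def cloud(c):
    z=c['z_map'];v,u=np.mgrid[:400,:640]
    P=np.stack([(u-c['cx'])/c['fx']*z,(v-c['cy'])/c['fy']*z,z],-1)
    W=(P-np.array(c['t']))@np.array(c['R']); W[z==0]=np.nan; return W
E
python3 - <<'E'
from h import *
s=robot.sense(); print({k:np.round(v,3) for k,v in s.items()}, robot.tcp_to_tips)
for n in ['top','side']:
    c=optics.capture(n); save(c,n+'1.png')
    print(n,w([0,0,0],c))
    for t in ['canister_center','canister_grip','dock','dock_face','nested_tins','cutlery_case','chopstick1','katori','spice_jar','tumbler']:
        for f in (spot_point,):
            for r in f(t,c)[:4]:
                P=w(r['point'],c);print(t,round(r['confidence'],2),P.round(3),np.round(px(P,c)))
E
```

```text
pics
{'clock': np.float64(0.0), 'joint_pos': array([-1.322,  0.616, -0.013,  1.425,  0.008,  1.103, -0.04 ]), 'joint_vel': array([ 0.001, -0.001, -0.001, -0.001,  0.002,  0.001,  0.001]), 'effort': array([-0.0000e+00, -4.6923e+01,  2.5900e-01, -1.7103e+01,  1.0000e-02,
        1.0000e-02,  0.0000e+00]), 'tool_pos': array([0.177, 0.625, 0.238]), 'eef_rot': array([ 2.504,  1.894, -0.003]), 'force': array([ 0.26 , -0.401, -0.022]), 'moment': array([ 0.019, -0.015, -0.067]), 'gripper_width': np.float64(1.006)} 0.008
top [ 0.13111622 -0.06106392  1.89133861]
canister_center 0.57 [0.515 0.192 0.059] [257. 204.]
canister_grip 0.57 [0.513 0.189 0.097] [257. 203.]
dock 0.82 [ 0.492 -0.106  0.002] [337. 217.]
dock 0.66 [ 0.26  -0.265 -0.   ] [378. 281.]
dock 0.6 [ 0.27  -0.517 -0.001] [446. 282.]
dock 0.57 [ 0.24   0.263 -0.002] [234. 279.]
dock_face 0.89 [ 0.492 -0.11   0.023] [338. 216.]
dock_face 0.89 [0.242 0.263 0.015] [234. 279.]
dock_face 0.64 [0.511 0.192 0.058] [257. 205.]
dock_face 0.59 [ 0.257 -0.262  0.018] [377. 281.]
nested_tins 0.61 [ 0.736 -0.167  0.004] [356. 156.]
cutlery_cas
[... 632 characters left out ...]
 0.004] [206. 192.]
dock_face 0.91 [ 0.492 -0.11   0.027] [317. 236.]
dock_face 0.7 [0.575 0.362 0.003] [290. 159.]
dock_face 0.64 [ 0.261 -0.266  0.017] [249. 305.]
dock_face 0.64 [0.245 0.263 0.02 ] [204. 187.]
nested_tins 0.71 [ 0.741 -0.173  0.002] [407. 235.]
cutlery_case 0.93 [0.743 0.122 0.003] [360. 182.]
chopstick1 0.57 [ 0.541 -0.006  0.004] [319. 217.]
chopstick1 0.54 [ 0.513 -0.025  0.005] [313. 223.]
chopstick1 0.2 [ 0.48  -0.395  0.003] [360. 323.]
katori 0.83 [ 0.482 -0.395  0.003] [361. 322.]
katori 0.32 [ 0.544 -0.009  0.002] [321. 218.]
spice_jar 0.77 [0.574 0.359 0.001] [290. 160.]
tumbler 0.95 [ 0.698 -0.351  0.006] [431. 281.]
tumbler 0.69 [0.517 0.187 0.063] [290. 171.]
```

View pics/top1.png

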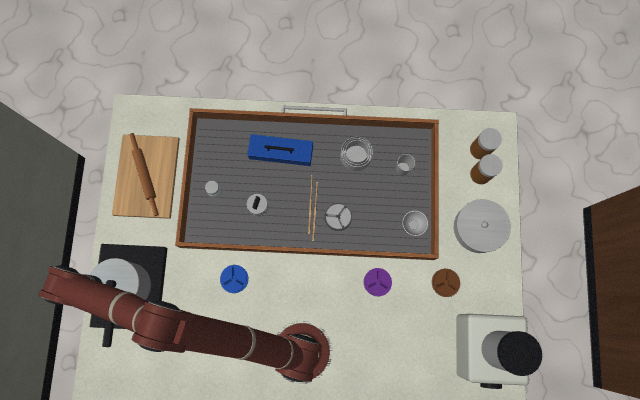

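View pics/side1.png

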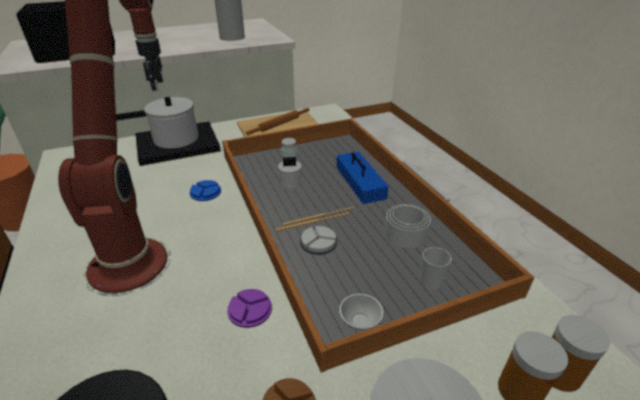

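Run:
```python
from h import *
c=optics.capture('top'); np.save('/tmp/z.npy',c['z_map'])
save(c,'topdock.png',(307,187,367,247),10); save(c,'topcan.png',(230,177,290,237),10)
d=optics.capture('side'); save(d,'sidedock.png',(280,205,360,265),9); save(d,'sidecan.png',(255,140,325,200),9)
print(c['fx'],d['fx'])
for n,x in (('top',c),('side',d)):
    W=cloud(x)
    # lid/bar points
    m=(abs(W[...,0]-.515)<.05)&(abs(W[...,1]-.19)<.05)
    for lo,hi in ((.07,.095),(.1,.13)):
        k=m&(W[...,2]>lo)&(W[...,2]<hi); p=W[k]; print(n,lo,len(p),p.mean(0).round(4), p.min(0).round(3),p.max(0).round(3), np.median(p[:,2]))
        q=p[:,:2]-p[:,:2].mean(0); l,v=np.linalg.eigh(np.cov(q.T)); print(np.sqrt(l),np.degrees(np.arctan2(v[1,1],v[0,1])))
    m=(abs(W[...,0]-.492)<.06)&(abs(W[...,1]+.11)<.06)&(W[...,2]>.016)&(W[...,2]<.04)
    p=W[m];print('dock',len(p),p.mean(0).round(4),(p.min(0)+p.max(0))/2,np.median(p[:,2]))
```

```text
508.91811967610676 406.90063858599717
top 0.07 274 [0.5115 0.1903 0.0818] [0.476 0.156 0.072] [0.549 0.226 0.095] 0.081821049442269
[0.01980765 0.02059684] 58.878412575612465
top 0.1 52 [0.5127 0.1906 0.1107] [0.491 0.18  0.1  ] [0.534 0.204 0.12 ] 0.11042283449847921
[0.00427101 0.01283091] 163.18089814506934
dock 451 [ 0.4913 -0.1079  0.0235] [ 0.49226326 -0.10741189  0.02647572] 0.023249841955111927
side 0.07 242 [0.5127 0.1743 0.081 ] [0.48  0.148 0.07 ] [0.553 0.22  0.095] 0.08088493909523187
[0.01458298 0.01989164] 164.5685019870914
side 0.1 67 [0.5162 0.1848 0.1072] [0.496 0.174 0.1  ] [0.537 0.199 0.115] 0.10844444966538298
[0.00488125 0.0125818 ] 165.33083402523044
dock 630 [ 0.4946 -0.1154  0.0227] [ 0.49583332 -0.11290312  0.0217799 ] 0.02319824557421886
```

View pics/topdock.png

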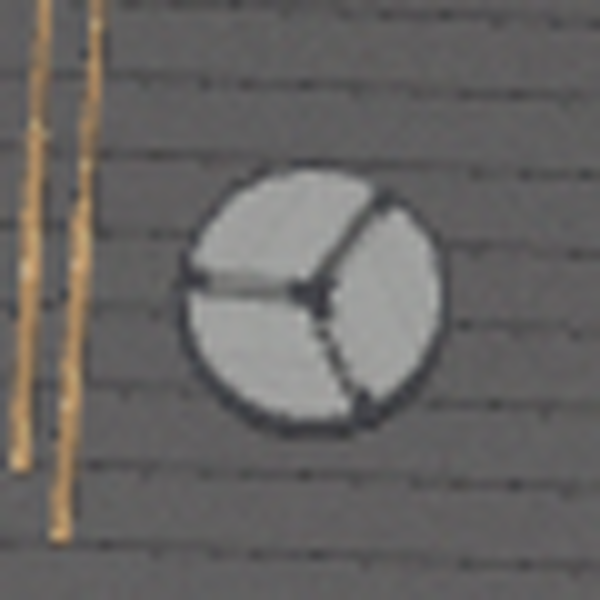

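View pics/topcan.png

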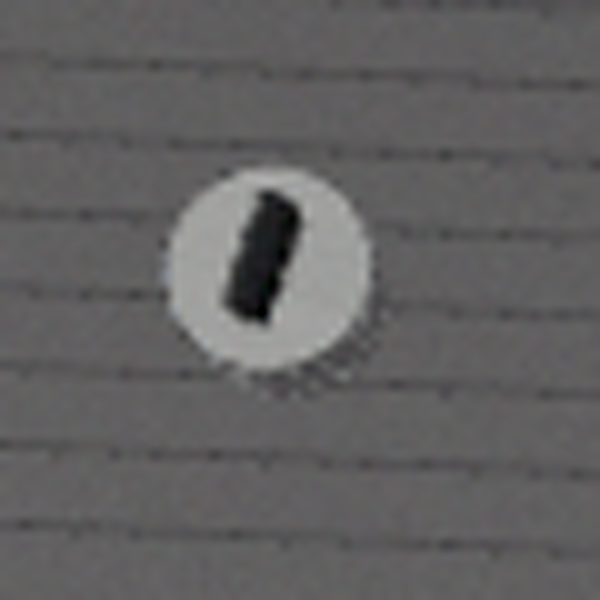

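View pics/sidedock.png

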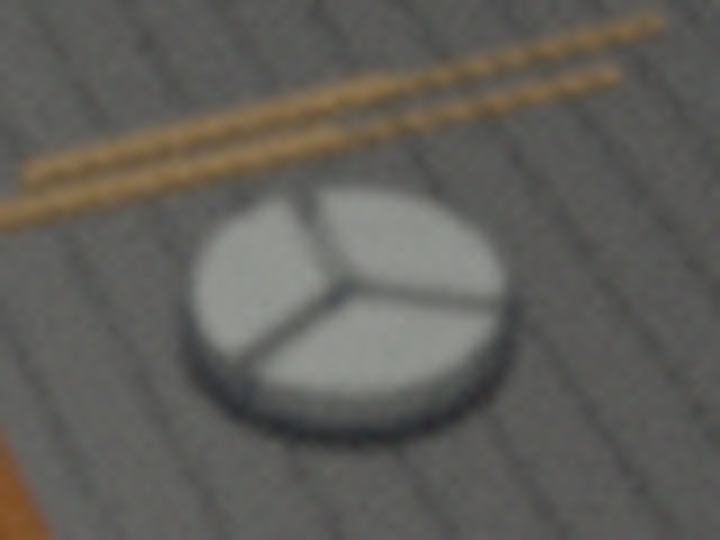

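Run:
```python
from h import *
for n in ('top','side'):
  c=optics.capture(n); z0=.024
  R=np.array(c['R']);t=np.array(c['t'])
  C=np.array([.492,-.109,z0])
  # rectify dock face, 0.25mm/px ; north = x+, left= y+
  N=440
  H=np.array([px(C+[a,b,0],c) for a,b in((.055,.055),(.055,-.055),(-.055,-.055),(-.055,.055))],np.float32)
  M=cv2.getPerspectiveTransform(H,np.float32([[0,0],[N,0],[N,N],[0,N]]))
  im=cv2.warpPerspective(c['image'],M,(N,N),flags=cv2.INTER_CUBIC)
  cv2.imwrite('pics/rect_%s.png'%n,im[:,:,::-1])
  g=cv2.cvtColor(im,cv2.COLOR_RGB2GRAY).astype(float)
  # use mod-120 minimum over center offsets, radius 12..40mm
  best=[]
  for dx in range(-8,9):
   for dy in range(-8,9):
    for th in np.arange(0,120,2):
     s=0
     for k in range(3):
      a=np.radians(th+120*k); r=np.arange(12,40,1)
      u=N/2-4*(r*np.sin(a)+dy); v=N/2-4*(r*np.cos(a)+dx)
      s+=cv2.remap(g.astype(np.float32),u.astype(np.float32)[None],v.astype(np.float32)[None],1).mean()
     best.append((s/3,th,dx,dy))
  best.sort(); print(n,best[:8], best[-3:])
```

```text
top [(np.float32(97.85131), np.int64(88), -2, 4), (np.float32(97.887184), np.int64(88), -2, 3), (np.float32(98.05646), np.int64(86), -1, 4), (np.float32(98.16415), np.int64(86), -1, 3), (np.float32(98.54285), np.int64(88), -1, 4), (np.float32(98.72464), np.int64(88), -1, 3), (np.float32(98.8279), np.int64(86), -2, 3), (np.float32(98.88331), np.int64(86), -2, 4)] [(np.float32(159.82988), np.int64(18), 0, -3), (np.float32(159.89574), np.int64(18), 0, -2), (np.float32(159.95619), np.int64(16), 0, -2)]
side [(np.float32(106.28467), np.int64(86), 3, 0), (np.float32(106.3231), np.int64(88), 3, 0), (np.float32(106.39701), np.int64(86), 4, 0), (np.float32(106.41492), np.int64(88), 4, 0), (np.float32(106.45965), np.int64(86), 3, -1), (np.float32(106.75097), np.int64(88), 3, -1), (np.float32(106.78088), np.int64(88), 4, 1), (np.float32(106.80338), np.int64(86), 4, -1)] [(np.float32(146.2149), np.int64(20), 4, -1), (np.float32(146.22945), np.int64(18), 4, 0), (np.float32(146.2459), np.int64(20), 4, 0)]
```

```bash
cat >> h.py <<'E'
from scipy.spatial.transform import Rotation as Ro
def plan(tgt,dyaw=0):
    s=robot.sense(); R=Ro.from_rotvec(s['eef_rot']); d=R.inv().apply(np.array(tgt)-s['tool_pos'])*1000
    x=R.as_matrix()[:,0]; z=R.as_matrix()[:,2]
    print('t',round(float(s['clock']),2),'pos',s['tool_pos'].round(4),'toolx yaw',np.degrees(np.arctan2(x[1],x[0])).round(2),'z',z.round(4),'travel mm',d.round(1),'F',s['force'].round(2),'M',s['moment'].round(2),'w',round(float(s['gripper_width']),3),'q',s['joint_pos'].round(2))
def rect(c,C,half=.06,N=480):
    C=np.array(C)
    H=np.array([px(C+[a,b,0],c) for a,b in((half,half),(half,-half),(-half,-half),(-half,half))],np.float32)
    M=cv2.getPerspectiveTransform(H,np.float32([[0,0],[N,0],[N,N],[0,N]]))
    return cv2.warpPerspective(c['image'],M,(N,N),flags=cv2.INTER_CUBIC)
def circ(c,C,rad,half=.06,N=480):
    "bright disc of known radius at height C[2]: best centre by mean-inside minus ring-outside"
    g=cv2.cvtColor(rect(c,C,half,N),cv2.COLOR_RGB2GRAY).astype(np.float32); s=N/(2*half)
    K=int(2*(rad+.005)*s)//2*2+1; yy,xx=np.mgrid[:K,:K]-K//2; rr=np.hypot(xx,yy)/s
    a=((rr<rad)&(rr>rad-.003)).astype(np.float32); b=((rr>rad)&(rr<rad+.003)).astype(np.float32)
    k=a/a.sum()-b/b.sum(); f=cv2.filter2D(g,cv2.CV_32F,k,borderType=cv2.BORDER_REPLICATE)
    _,v,_,(u,w_)=cv2.minMaxLoc(f); return np.array([C[0]+(N/2-w_)/s, C[1]+(N/2-u)/s]),v
E
python3 - <<'E'
from h import *
for n in('top','side'):
    c=optics.capture(n)
    print(n,'dock',circ(c,[.492,-.108,.024],.047),'can',circ(c,[.513,.19,.082],.038))
    cv2.imwrite('pics/r_%s.png'%n,np.hstack([rect(c,[.513,.19,.112]),rect(c,[.513,.19,.082])])[:,:,::-1][:, :960])
plan([.514,.188,.2])
E
python3 -c "
import cv2;a=[cv2.imread('pics/r_%s.png'%n) for n in('top','side')]
import numpy as np;cv2.imwrite('pics/rb.png',cv2.resize(np.vstack(a),(600,600)))"
```

```text
top dock (array([ 0.49175, -0.108  ]), 44.455543518066406) can (array([0.51325, 0.1915 ]), 41.20036697387695)
side dock (array([ 0.4955 , -0.11025]), 19.79656410217285) can (array([0.51625, 0.18825]), 11.719428062438965)
t 1.4 pos [0.177  0.6254 0.2393] toolx yaw 74.2 z [-1.e-04 -1.e-04 -1.e+00] travel mm [-329.1  443.4   39.3] F [ 0.18  0.44 -0.4 ] M [-0.02  0.01 -0.04] w 1.0 q [-1.32  0.61 -0.01  1.42  0.01  1.1  -0.04]
```

View pics/rb.png

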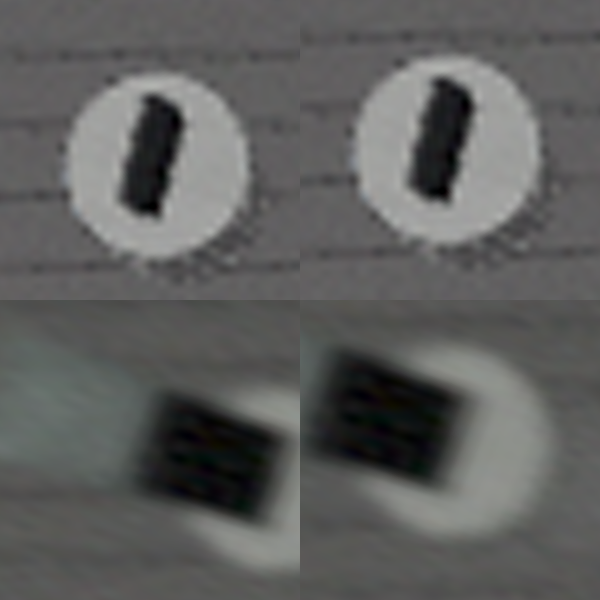

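Look-alikes, by pixel in the top picture:
- **Canister:** grey disc with a black bar in the drawer at (257,204). It could be confused with the spice jar (211,187), the pot (118,285) or the grey-lidded jars (486,155). I choose (257,204), the only one with a bar on its lid.
- **Dock:** steel grey at (338,216). The blue (234,279), purple (378,281) and brown (446,282) ones are not meant. The close crop shows grey with one groove at about 87° in world axes.

Emit:
move_arm(
  gripper=[1,1,1,1,1,1,1,1,1,1,1,1],
  travel=[
    [-24,32,1],
    [-24,32,1],
    [-24,32,1],
    [-24,32,1],
    [-24,32,1],
    [-24,32,1],
    [-24,32,1],
    [-24,32,1],
    [-24,32,1],
    [-24,32,1],
    [-24,32,1],
    [-24,32,1],
  ],
  rotation=[
    [0,0,0],
    [0,0,0],
    [0,0,0],
    [0,0,0],
    [0,0,0],
    [0,0,0],
    [0,0,0],
    [0,0,0],
    [0,0,0],
    [0,0,0],
    [0,0,0],
    [0,0,0],
  ],
  squeeze=40,
)

```text
clock: 2.4
tool_pos: [0.4731, 0.2441, 0.2233]
eef_rot: [-2.47, -1.92, -0.01]
force: [-0.3, 0.8, 0.3]
gripper_width: 1.0
```

Run:
```python
from h import *
plan([.5145,.190,.2])
```

```text
t 2.4 pos [0.4731 0.2441 0.2233] toolx yaw 75.72 z [-0.0027  0.0139 -0.9999] travel mm [-42.5  53.6  22.4] F [-0.27  0.82  0.29] M [ 0.02 -0.07 -0.02] w 1.0 q [-0.52  0.45  0.01  1.79 -0.02  0.9   0.83]
```

```bash
cat >> h.py <<'E'
def rotto(yaw):
    R=Ro.from_rotvec(robot.sense()['eef_rot']); a=np.radians(yaw); c,s_=np.cos(a),np.sin(a)
    T=Ro.from_matrix(np.array([[c,s_,0],[s_,-c,0],[0,0,-1.]])); print('rot',(R.inv()*T).as_rotvec().round(4))
E
python3 - <<'E'
from h import *
rotto(74.3)
E
```

```text
rot [-0.0063 -0.0127  0.0249]
```

Emit:
move_arm(
  gripper=[1,1,1,1],
  travel=[
    [-21,27,11],
    [-21,27,11],
    [0,0,0],
    [0,0,0],
  ],
  rotation=[
    [0,0,0],
    [0,0,0],
    [0,0,0],
    [0,0,0],
  ],
)

```text
clock: 2.73
tool_pos: [0.5248, 0.1749, 0.2009]
eef_rot: [-2.497, -1.901, -0.016]
force: [-0.4, 1.1, 0.1]
gripper_width: 0.997
```

Run:
```python
from h import *
plan([.5145,.190,.15]);rotto(74.3)
c=optics.capture('side'); save(c,'s2.png',(230,60,350,210),4)
c=optics.capture('top'); save(c,'t2.png',(200,150,320,250),5)
```

```text
t 2.73 pos [0.5248 0.1749 0.2009] toolx yaw 74.57 z [ 0.0061  0.0088 -0.9999] travel mm [ 11.3 -14.1  50.9] F [-0.36  1.07  0.06] M [0.07 0.05 0.02] w 0.997 q [-0.38  0.5   0.03  1.77 -0.02  0.86  0.96]
rot [ 0.0035 -0.0101  0.0047]
```

View pics/s2.png

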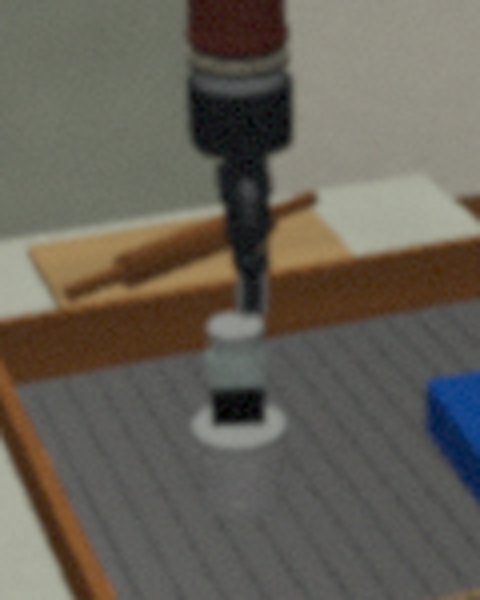

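The gripper (tips about (249,310)/4 in the crop) hangs above the canister's bar and is 18 mm too far. I'll correct that and go down.

Emit:
move_arm(
  gripper=[1,1,1,1],
  travel=[
    [8,-10,20],
    [3,-4,20],
    [0,0,10],
    [0,0,0],
  ],
  rotation=[
    [0,-0.005,0.004],
    [0.003,-0.005,0],
    [0,0,0],
    [0,0,0],
  ],
)

```text
clock: 3.17
tool_pos: [0.5131, 0.1965, 0.1524]
eef_rot: [2.494, 1.91, 0.011]
force: [-0.2, 0.5, 0.1]
gripper_width: 0.998
```

Run:
```python
from h import *
plan([.5145,.190,.096]);rotto(74.3)
```

```text
t 3.17 pos [0.5131 0.1965 0.1524] toolx yaw 74.9 z [ 0.0058  0.0043 -1.    ] travel mm [-6.2  2.8 56.4] F [-0.19  0.45  0.07] M [-0.    0.01 -0.01] w 0.998 q [-0.42  0.56  0.02  1.83 -0.02  0.75  0.92]
rot [ 0.0044 -0.0057  0.0104]
```

Emit:
move_arm(
  gripper=[1,1,1,1,1,1],
  travel=[
    [-3,1.5,10],
    [-2,1,10],
    [0,0,6],
    [0,0,0],
    [0,0,0],
    [0,0,0],
  ],
  rotation=[
    [0.002,-0.002,0.005],
    [0.002,-0.002,0.005],
    [0,0,0],
    [0,0,0],
    [0,0,0],
    [0,0,0],
  ],
)

```text
clock: 3.67
tool_pos: [0.5152, 0.1926, 0.126]
eef_rot: [-2.501, -1.9, -0.008]
force: [-0.2, 0.7, 0.1]
gripper_width: 1.0
```

Run:
```python
from h import *
plan([.5145,.190,.096]);rotto(74.3)
```

```text
t 3.67 pos [0.5152 0.1926 0.126 ] toolx yaw 74.44 z [ 0.0037  0.0031 -1.    ] travel mm [-2.8 -0.1 30. ] F [-0.23  0.73  0.05] M [ 0.08 -0.02 -0.05] w 1.0 q [-0.41  0.6   0.02  1.85 -0.02  0.69  0.92]
rot [ 0.0027 -0.004   0.0025]
```

Emit:
move_arm(
  gripper=[1,1,1,1,1,1],
  travel=[
    [-1,0,12],
    [-1,0,10],
    [0,0,7],
    [0,0,0],
    [0,0,0],
    [0,0,0],
  ],
  rotation=[
    [0.001,-0.002,0.002],
    [0.001,-0.002,0],
    [0,0,0],
    [0,0,0],
    [0,0,0],
    [0,0,0],
  ],
)

```text
clock: 4.17
tool_pos: [0.5169, 0.1905, 0.0975]
eef_rot: [2.503, 1.895, 0.008]
force: [0.8, -0.1, -0.4]
gripper_width: 0.995
```

Run:
```python
from h import *
plan([.5145,.190,.096]);rotto(74.3)
c=optics.capture('side'); save(c,'s3.png',(230,60,350,210),4)
```

```text
t 4.17 pos [0.5169 0.1905 0.0975] toolx yaw 74.25 z [ 0.0052  0.0013 -1.    ] travel mm [-1.2 -2.2  1.5] F [ 0.76 -0.06 -0.42] M [-0.02  0.04 -0.02] w 0.995 q [-0.41  0.64  0.02  1.87 -0.02  0.62  0.93]
rot [ 0.0046 -0.0026 -0.0009]
```

View pics/s3.png

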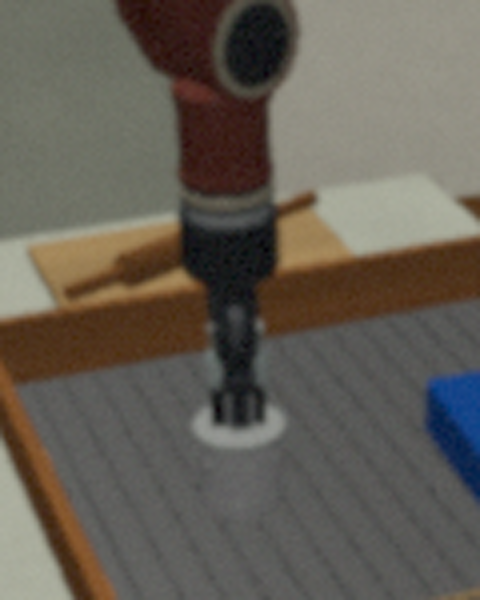

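The fingers straddle the bar at (238,405) in the crop. I'll level slightly and close.

Emit:
move_arm(
  gripper=[1,1,0,0,0,0,0,0,0,0,0,0],
  travel=[
    [-0.5,-2,1],
    [0,0,0],
    [0,0,0],
    [0,0,0],
    [0,0,0],
    [0,0,0],
    [0,0,0],
    [0,0,0],
    [0,0,0],
    [0,0,0],
    [0,0,0],
    [0,0,0],
  ],
  rotation=[
    [0.004,-0.003,0],
    [0,0,0],
    [0,0,0],
    [0,0,0],
    [0,0,0],
    [0,0,0],
    [0,0,0],
    [0,0,0],
    [0,0,0],
    [0,0,0],
    [0,0,0],
    [0,0,0],
  ],
  squeeze=45,
)

```text
clock: 5.22
tool_pos: [0.5158, 0.1915, 0.0983]
eef_rot: [2.503, 1.896, 0.006]
force: [-0.2, 0.6, 1.0]
gripper_width: 0.152
```

Run:
```python
from h import *
plan([.5145,.190,.16]);rotto(74.3)
```

```text
t 5.22 pos [0.5158 0.1915 0.0983] toolx yaw 74.29 z [ 0.0039  0.0011 -1.    ] travel mm [ -1.6  -0.7 -61.7] F [-0.17  0.57  1.  ] M [ 0.08 -0.02  0.07] w 0.152 q [-0.41  0.64  0.02  1.87 -0.02  0.63  0.92]
rot [ 0.0034 -0.0021 -0.0001]
```

Emit:
move_arm(
  gripper=[0,0,0,0,0,0,0,0],
  travel=[
    [0,0,-5],
    [0,0,-10],
    [0,0,-15],
    [0,0,-15],
    [0,0,-15],
    [0,0,-8],
    [0,0,0],
    [0,0,0],
  ],
  rotation=[
    [0,0,0],
    [0,0,0],
    [0,0,0],
    [0,0,0],
    [0,0,0],
    [0,0,0],
    [0,0,0],
    [0,0,0],
  ],
)

```text
clock: 5.88
tool_pos: [0.5099, 0.1889, 0.1669]
eef_rot: [-2.503, -1.895, 0.018]
force: [0.2, 0.3, -5.6]
gripper_width: 0.151
```

Run:
```python
from h import *
plan([.4935,-.109,.16]);rotto(74.3)
c=optics.capture('side'); save(c,'s4.png',(230,60,350,210),5)
```

```text
t 5.88 pos [0.5099 0.1889 0.1669] toolx yaw 74.26 z [-0.0108 -0.0051 -0.9999] travel mm [-291.1   65.1    8.6] F [ 0.23  0.26 -5.56] M [ 0.01 -0.01 -0.03] w 0.151 q [-0.42  0.54  0.03  1.81 -0.02  0.8   0.92]
rot [-0.009   0.0078 -0.0007]
```

View pics/s4.png

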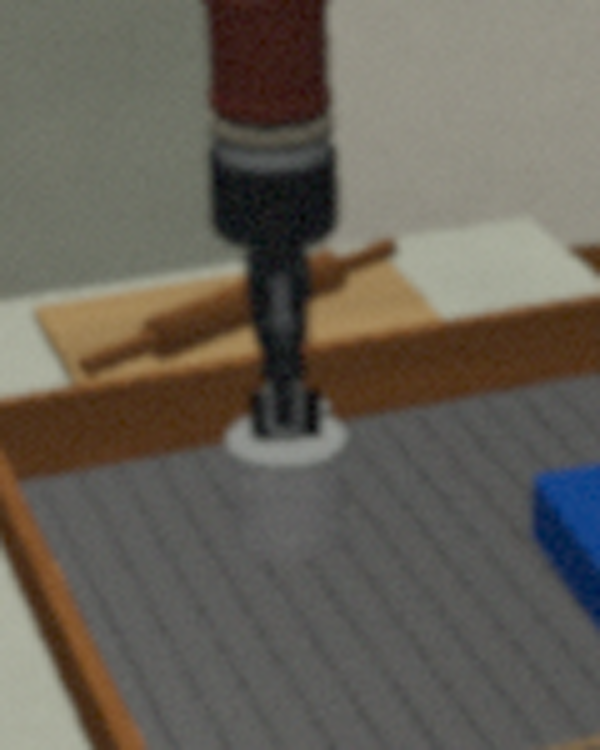

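Emit:
move_arm(
  gripper=[0,0,0,0,0,0,0,0,0,0,0,0],
  travel=[
    [-15,3,0],
    [-25,6,0],
    [-28,6,0],
    [-28,6,0],
    [-28,6,0],
    [-28,6,0],
    [-28,6,0],
    [-28,6,0],
    [-28,6,0],
    [-18,4,0],
    [-9,2,0],
    [0,0,0],
  ],
  rotation=[
    [-0.004,0.004,0],
    [-0.004,0.004,0],
    [0,0,0],
    [0,0,0],
    [0,0,0],
    [0,0,0],
    [0,0,0],
    [0,0,0],
    [0,0,0],
    [0,0,0],
    [0,0,0],
    [0,0,0],
  ],
)

```text
clock: 6.93
tool_pos: [0.4869, -0.0883, 0.1547]
eef_rot: [-2.485, -1.897, 0.025]
force: [-0.3, 0.5, -5.2]
gripper_width: 0.151
```

Run:
```python
from h import *
plan([.4947,-.1075,.16]);rotto(57.3)
```

```text
t 6.93 pos [ 0.4869 -0.0883  0.1547] toolx yaw 74.7 z [-0.0218  0.0022 -0.9998] travel mm [-16.5  12.4  -5.5] F [-0.33  0.52 -5.18] M [-0.03 -0.01  0.02] w 0.151 q [ 0.12  0.5   0.02  1.95 -0.01  0.71  1.45]
rot [-0.0209  0.0069  0.3036]
```

Emit:
move_arm(
  gripper=[0,0,0,0,0,0,0,0,0],
  travel=[
    [-8,6,0],
    [-8,6,0],
    [0,0,0],
    [0,0,0],
    [0,0,0],
    [0,0,0],
    [0,0,0],
    [0,0,0],
    [0,0,0],
  ],
  rotation=[
    [-0.01,0.003,0],
    [-0.01,0.003,0],
    [0,0,0.07],
    [0,0,0.08],
    [0,0,0.08],
    [0,0,0.07],
    [0,0,0],
    [0,0,0],
    [0,0,0],
  ],
)

```text
clock: 7.68
tool_pos: [0.4983, -0.0995, 0.1526]
eef_rot: [-2.744, -1.516, -0.011]
force: [-0.5, 0.7, -5.4]
gripper_width: 0.151
```

Run:
```python
from h import *
plan([.4947,-.1075,.16]);rotto(57.3)
for n in('side','top'):
    c=optics.capture(n)
    for r in spot_point('canister_grip',c)[:2]+spot_point('canister_center',c)[:2]: print(n,r['confidence'],w(r['point'],c).round(4))
    z=robot.sense()['tool_pos'][2]
    print(n,circ(c,[.4947,-.1075,z-.016],.038))
    cv2.imwrite('pics/r5%s.png'%n,rect(c,[.4947,-.1075,z-.016])[:,:,::-1])
    if n=='side': save(c,'s5.png',(260,120,380,270),4)
```

```text
t 7.68 pos [ 0.4983 -0.0995  0.1526] toolx yaw 57.83 z [ 0.003   0.0095 -1.    ] travel mm [-8.6  1.2 -7.5] F [-0.53  0.68 -5.38] M [-0.01 -0.04 -0.03] w 0.151 q [ 0.1   0.51  0.09  1.94 -0.09  0.7   1.25]
rot [-0.0025 -0.0096  0.0092]
side 0.76 [ 0.4994 -0.1012  0.1558]
side 0.59 [ 0.5017 -0.1038  0.1173]
side (array([ 0.49895, -0.101  ]), 16.509862899780273)
top 0.3 [ 0.5396 -0.0052  0.0051]
top (array([ 0.43595, -0.163  ]), 12.538164138793945)
```

View pics/s5.png

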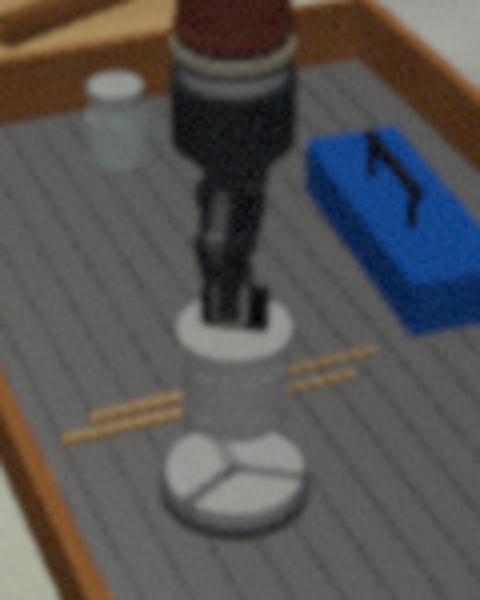

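View pics/r5side.png

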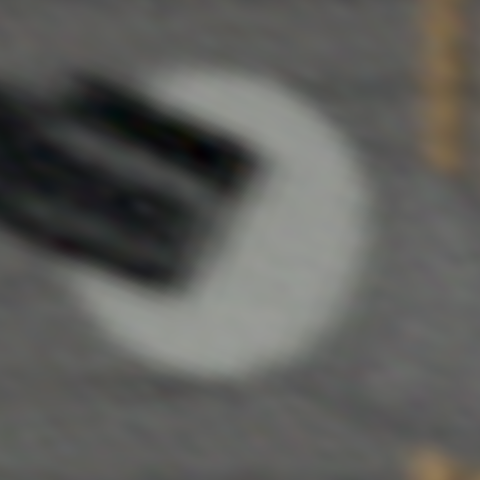

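View pics/r5top.png

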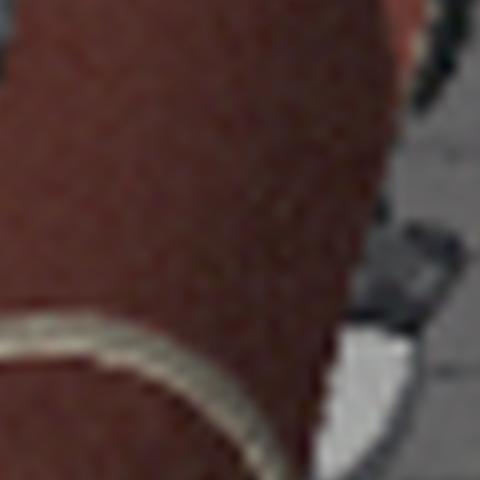

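The canister hangs over the dock: the lid is at about (235,325) and the dock at (235,475) in the crop. In side-camera terms it is 9–10 mm short of the dock axis, so I'll correct and descend.

Emit:
move_arm(
  gripper=[0,0,0,0,0,0,0],
  travel=[
    [-4,0.5,6],
    [-3,0,6],
    [-1,0,5],
    [0,0,3],
    [0,0,0],
    [0,0,0],
    [0,0,0],
  ],
  rotation=[
    [-0.001,-0.003,0.004],
    [-0.001,-0.003,0.003],
    [0,-0.003,0],
    [0,0,0],
    [0,0,0],
    [0,0,0],
    [0,0,0],
  ],
)

```text
clock: 8.57
tool_pos: [0.4929, -0.1088, 0.1297]
eef_rot: [-2.758, -1.503, 0.004]
force: [-0.2, 0.0, -4.9]
gripper_width: 0.148
```

Run:
```python
from h import *
plan([.4948,-.108,.12]);rotto(57.3)
```

```text
t 8.57 pos [ 0.4929 -0.1088  0.1297] toolx yaw 57.16 z [-2.5e-03 -6.0e-04 -1.0e+00] travel mm [1.7 1.1 9.7] F [-0.24  0.04 -4.88] M [ 0.02  0.04 -0.  ] w 0.148 q [ 0.11  0.54  0.1   1.97 -0.08  0.64  1.26]
rot [-0.0018  0.0019 -0.0025]
```

Emit:
move_arm(
  gripper=[0,0,0,0,0,0,0],
  travel=[
    [1.2,0.8,3],
    [0.5,0.3,3],
    [0,0,2],
    [0,0,0],
    [0,0,0],
    [0,0,0],
    [0,0,0],
  ],
  rotation=[
    [-0.001,0.001,-0.001],
    [-0.001,0.001,-0.001],
    [0,0,0],
    [0,0,0],
    [0,0,0],
    [0,0,0],
    [0,0,0],
  ],
)

```text
clock: 9.15
tool_pos: [0.4958, -0.1076, 0.1214]
eef_rot: [2.756, 1.507, 0.003]
force: [0.8, -0.5, -5.0]
gripper_width: 0.151
```

Run:
```python
from h import *
plan([.4948,-.108,.118]);rotto(57.3)
c=optics.capture('side');z=robot.sense()['tool_pos'][2]
print(circ(c,[.4947,-.1075,z-.016],.038)); plan([.4948,-.108,.118])
```

```text
t 9.15 pos [ 0.4958 -0.1076  0.1214] toolx yaw 57.34 z [ 2.3e-03  1.0e-04 -1.0e+00] travel mm [-0.9 -0.6  3.4] F [ 0.81 -0.47 -4.96] M [-0.02  0.02 -0.01] w 0.151 q [ 0.11  0.56  0.09  1.97 -0.09  0.62  1.26]
rot [ 0.0019 -0.0013  0.0006]
(array([ 0.4967, -0.109 ]), 16.151657104492188)
t 9.2 pos [ 0.4959 -0.1076  0.1214] toolx yaw 57.33 z [ 2.4e-03  1.0e-04 -1.0e+00] travel mm [-0.9 -0.7  3.4] F [-0.57  0.2  -3.92] M [-0.05 -0.03  0.07] w 0.146 q [ 0.11  0.56  0.09  1.97 -0.09  0.62  1.26]
```

Emit:
move_arm(
  gripper=[0,0,0,0,0],
  travel=[
    [-1.2,-0.4,1],
    [0,0,1],
    [0,0,0.5],
    [0,0,0.5],
    [0,0,0],
  ],
  rotation=[
    [0.001,-0.001,0],
    [0.001,0,0],
    [0,0,0],
    [0,0,0],
    [0,0,0],
  ],
)

```text
clock: 9.62
tool_pos: [0.4949, -0.1086, 0.1184]
eef_rot: [2.756, 1.507, 0.001]
force: [0.1, 0.5, -3.7]
gripper_width: 0.153
```

Run:
```python
from h import *
plan([.4948,-.1082,.118]);rotto(57.3)
```

```text
t 9.62 pos [ 0.4949 -0.1086  0.1184] toolx yaw 57.33 z [ 6.e-04  1.e-04 -1.e+00] travel mm [ 0.3 -0.3  0.4] F [ 0.12  0.54 -3.67] M [ 0.07  0.01 -0.03] w 0.153 q [ 0.11  0.56  0.09  1.97 -0.09  0.61  1.26]
rot [ 0.0005 -0.0004  0.0005]
```

Emit:
move_arm(
  gripper=[0,0,0],
  travel=[
    [0,0,0.5],
    [0,0,0.5],
    [0,0,0],
  ],
  rotation=[
    [0,0,0],
    [0,0,0],
    [0,0,0],
  ],
)

```text
clock: 9.87
tool_pos: [0.4949, -0.1086, 0.1173]
eef_rot: [2.756, 1.507, 0.001]
force: [0.6, 0.8, -4.3]
gripper_width: 0.152
```

Run:
```python
from h import *
plan([.4948,-.1082,.118]);rotto(57.3)
```

```text
t 9.87 pos [ 0.4949 -0.1086  0.1173] toolx yaw 57.32 z [ 6.e-04  1.e-04 -1.e+00] travel mm [ 0.3 -0.3 -0.7] F [ 0.64  0.76 -4.32] M [-0.02  0.01  0.01] w 0.152 q [ 0.11  0.56  0.09  1.97 -0.09  0.61  1.26]
rot [ 0.0005 -0.0004  0.0004]
```

Emit:
move_arm(
  gripper=[0,0,0],
  travel=[
    [0,0,0.5],
    [0,0,0.5],
    [0,0,0],
  ],
  rotation=[
    [0,0,0],
    [0,0,0],
    [0,0,0],
  ],
)

```text
clock: 10.12
tool_pos: [0.495, -0.1087, 0.1163]
eef_rot: [2.756, 1.507, 0.001]
force: [-0.5, 0.1, -4.6]
gripper_width: 0.155
```

Run:
```python
from h import *
plan([.4948,-.1082,.118]);rotto(57.3)
```

```text
t 10.12 pos [ 0.495  -0.1087  0.1163] toolx yaw 57.32 z [ 8.e-04 -0.e+00 -1.e+00] travel mm [ 0.3 -0.4 -1.7] F [-0.45  0.08 -4.59] M [-0.06  0.03  0.01] w 0.155 q [ 0.11  0.57  0.09  1.97 -0.09  0.6   1.26]
rot [ 0.0007 -0.0004  0.0004]
```

Emit:
move_arm(
  gripper=[0,0,0],
  travel=[
    [0,0,0.5],
    [0,0,0.3],
    [0,0,0],
  ],
  rotation=[
    [0,0,0],
    [0,0,0],
    [0,0,0],
  ],
)

```text
clock: 10.37
tool_pos: [0.495, -0.109, 0.1157]
eef_rot: [2.756, 1.506, 0.001]
force: [-0.6, -0.1, -3.9]
gripper_width: 0.152
```

Run:
```python
from h import *
plan([.4948,-.1082,.118]);rotto(57.3)
```

```text
t 10.37 pos [ 0.495  -0.109   0.1157] toolx yaw 57.3 z [ 1.e-03 -3.e-04 -1.e+00] travel mm [ 0.6 -0.6 -2.3] F [-0.56 -0.06 -3.94] M [-0.01  0.13 -0.05] w 0.152 q [ 0.11  0.57  0.09  1.97 -0.09  0.6   1.26]
rot [ 0.001  -0.0002  0.    ]
```

Emit:
move_arm(
  gripper=[0,0,0],
  travel=[
    [0,0,0.5],
    [0,0,0],
    [0,0,0],
  ],
  rotation=[
    [0,0,0],
    [0,0,0],
    [0,0,0],
  ],
)

```text
clock: 10.62
tool_pos: [0.495, -0.109, 0.1155]
eef_rot: [2.757, 1.505, 0.001]
force: [-0.5, 0.5, -2.5]
gripper_width: 0.155
```

Run:
```python
from h import *
plan([.4948,-.1082,.118]);rotto(57.3)
c=optics.capture('side');z=robot.sense()['tool_pos'][2]
print(circ(c,[.4947,-.1075,z-.016],.038)); plan([.4948,-.108,.118]); save(c,'s6.png',(280,140,360,260),5)
```

```text
t 10.62 pos [ 0.495  -0.109   0.1155] toolx yaw 57.26 z [ 1.1e-03 -2.0e-04 -1.0e+00] travel mm [ 0.6 -0.6 -2.5] F [-0.47  0.49 -2.52] M [-0.06  0.08 -0.02] w 0.155 q [ 0.11  0.57  0.09  1.97 -0.09  0.6   1.26]
rot [ 0.001  -0.0004 -0.0007]
(array([ 0.49595, -0.1105 ]), 15.834810256958008)
t 10.67 pos [ 0.495  -0.109   0.1155] toolx yaw 57.26 z [ 1.1e-03 -2.0e-04 -1.0e+00] travel mm [ 0.8 -0.7 -2.5] F [ 0.05 -0.28 -3.64] M [ 0.01  0.13 -0.11] w 0.152 q [ 0.11  0.57  0.09  1.97 -0.09  0.6   1.26]
```

View pics/s6.png

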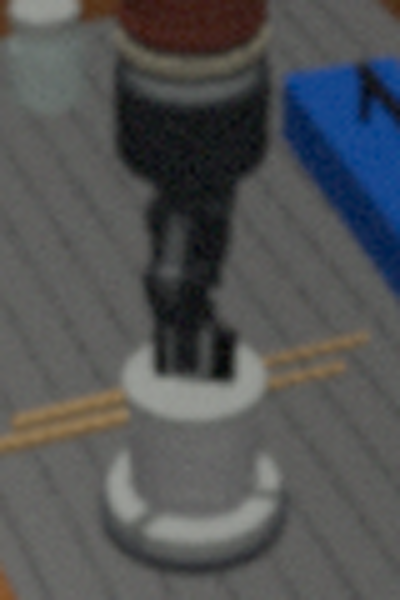

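Emit:
move_arm(
  gripper=[0,0,0],
  travel=[
    [0,0,0.5],
    [0,0,0.5],
    [0,0,0],
  ],
  rotation=[
    [0,0,0],
    [0,0,0],
    [0,0,0],
  ],
)

```text
clock: 10.92
tool_pos: [0.4951, -0.109, 0.1154]
eef_rot: [2.757, 1.505, 0.002]
force: [-0.7, -0.1, -3.4]
gripper_width: 0.152
```

Run:
```python
from h import *
plan([.4948,-.1082,.118]);rotto(57.3)
```

```text
t 10.92 pos [ 0.4951 -0.109   0.1154] toolx yaw 57.24 z [ 0.0014 -0.     -1.    ] travel mm [ 0.6 -0.7 -2.6] F [-0.66 -0.13 -3.39] M [-0.02  0.17 -0.02] w 0.152 q [ 0.11  0.57  0.09  1.97 -0.09  0.6   1.26]
rot [ 0.0012 -0.0008 -0.001 ]
```

Emit:
move_arm(
  gripper=[0,0],
  travel=[
    [0,0,1.5],
    [0,0,1.5],
  ],
  rotation=[
    [0,0,0],
    [0,0,0],
  ],
)

```text
clock: 11.08
tool_pos: [0.4955, -0.1091, 0.1146]
eef_rot: [2.758, 1.503, 0.004]
force: [-4.3, 1.6, 14.5]
gripper_width: 0.152
```

Run:
```python
from h import *
plan([.4948,-.1082,.118]);rotto(57.3)
```

```text
t 11.08 pos [ 0.4955 -0.1091  0.1146] toolx yaw 57.18 z [ 2.7e-03  3.0e-04 -1.0e+00] travel mm [ 0.4 -1.1 -3.4] F [-4.31  1.55 14.53] M [ 0.15  1.23 -0.22] w 0.152 q [ 0.11  0.57  0.09  1.98 -0.09  0.6   1.26]
rot [ 0.0021 -0.0017 -0.0022]
```

Emit:
move_arm(
  gripper=[0,0],
  travel=[
    [0,0,0],
    [0,0,0],
  ],
  rotation=[
    [0,0,0],
    [0,0,0],
  ],
)

```text
clock: 11.25
tool_pos: [0.495, -0.1091, 0.1151]
eef_rot: [2.759, 1.501, 0.003]
force: [0.1, 0.1, -2.6]
gripper_width: 0.154
```

Run:
```python
from h import *
plan([.4948,-.1082,.118]);rotto(57.3)
```

```text
t 11.25 pos [ 0.495  -0.1091  0.1151] toolx yaw 57.09 z [ 2.1e-03  7.0e-04 -1.0e+00] travel mm [ 0.7 -0.6 -2.9] F [ 0.07  0.1  -2.6 ] M [ 0.    0.19 -0.13] w 0.154 q [ 0.11  0.57  0.09  1.98 -0.09  0.6   1.26]
rot [ 0.0014 -0.0018 -0.0037]
```

Emit:
move_arm(
  gripper=[0,0,0],
  travel=[
    [0,0,0.3],
    [0,0,0.3],
    [0,0,0.3],
  ],
  rotation=[
    [0,0,0.015],
    [0,0,0.015],
    [0,0,0],
  ],
)

```text
clock: 11.5
tool_pos: [0.495, -0.1092, 0.1144]
eef_rot: [2.782, 1.459, 0.003]
force: [-2.4, 0.3, 5.6]
gripper_width: 0.15
```

Run:
```python
from h import *
plan([.4948,-.1082,.118]);rotto(57.3)
```

```text
t 11.5 pos [ 0.495  -0.1092  0.1144] toolx yaw 55.34 z [ 2.3e-03  3.0e-04 -1.0e+00] travel mm [ 0.7 -0.7 -3.6] F [-2.38  0.29  5.61] M [0.15 0.6  0.12] w 0.15 q [ 0.11  0.57  0.1   1.98 -0.1   0.6   1.24]
rot [ 0.0017 -0.0015 -0.0341]
```

Emit:
move_arm(
  gripper=[0,0,0],
  travel=[
    [0,0,0.3],
    [0,0,0.3],
    [0,0,0.3],
  ],
  rotation=[
    [0,0,-0.02],
    [0,0,-0.02],
    [0,0,0],
  ],
)

```text
clock: 11.75
tool_pos: [0.4949, -0.1092, 0.1142]
eef_rot: [-2.755, -1.51, -0.004]
force: [-0.9, 1.1, 6.0]
gripper_width: 0.157
```

Run:
```python
from h import *
plan([.4948,-.1082,.118]);rotto(57.3)
```

```text
t 11.75 pos [ 0.4949 -0.1092  0.1142] toolx yaw 57.44 z [ 0.0023  0.0016 -1.    ] travel mm [ 0.8 -0.6 -3.8] F [-0.87  1.1   6.05] M [ 0.18  0.67 -0.64] w 0.157 q [ 0.11  0.57  0.09  1.98 -0.09  0.6   1.27]
rot [ 0.0011 -0.0026  0.0025]
```

Emit:
move_arm(
  gripper=[0,0,0,0],
  travel=[
    [0,0,0],
    [0,0,0],
    [0,0,0],
    [0,0,0],
  ],
  rotation=[
    [0,0,0.012],
    [0,0,0.01],
    [0,0,0],
    [0,0,0],
  ],
)

```text
clock: 12.08
tool_pos: [0.4949, -0.1092, 0.1142]
eef_rot: [-2.771, -1.48, -0.005]
force: [-1.9, 0.6, 3.0]
gripper_width: 0.156
```

Run:
```python
from h import *
plan([.4948,-.1082,.118]);rotto(57.3)
c=optics.capture('side');W=cloud(c)
m=(np.hypot(W[...,0]-.4959,W[...,1]+.1105)<.033)
im=c['image'].astype(int).mean(-1)
# front lid region: brighter pixels near lid height
k=m&(W[...,2]>.085)&(W[...,2]<.115)&(im>140); p=W[k]; print(len(p),np.median(p[:,2]),p[:,2].std())
k2=np.isfinite(W[...,2])&(np.hypot(W[...,0]-.4955,W[...,1]+.11)<.046)&(np.hypot(W[...,0]-.4955,W[...,1]+.11)>.040)&(W[...,2]<.03); print('dock',k2.sum(),np.median(W[k2][:,2]))
z=robot.sense()['tool_pos'][2];print(circ(c,[.4947,-.1075,.098],.038))
```

```text
t 12.08 pos [ 0.4949 -0.1092  0.1142] toolx yaw 56.2 z [ 0.0024  0.0017 -1.    ] travel mm [ 0.8 -0.6 -3.8] F [-1.93  0.61  3.04] M [ 0.06  0.63 -0.1 ] w 0.156 q [ 0.11  0.57  0.1   1.98 -0.1   0.6   1.25]
rot [ 0.0011 -0.0027 -0.0191]
144 0.09736988179614084 0.001224061381133448
dock 119 0.022877417368416256
(array([ 0.4957, -0.11  ]), 15.229593276977539)
```

Lid height by depth, corrected by the dock-face bias, is 98.3 mm, which is exactly the seated value (flat would be 102). Turning is resisted both ways. I'll unload the wrist a little, then release.

Emit:
move_arm(
  gripper=[0,0,0,0],
  travel=[
    [0,-0.3,-0.3],
    [0,0,0],
    [0,0,0],
    [0,0,0],
  ],
  rotation=[
    [0.001,-0.003,0],
    [0,0,0],
    [0,0,0],
    [0,0,0],
  ],
)

```text
clock: 12.47
tool_pos: [0.495, -0.109, 0.1143]
eef_rot: [2.77, 1.481, -0.0]
force: [-1.8, 0.5, 2.7]
gripper_width: 0.152
```

Run:
```python
from h import *
plan([.4948,-.1082,.118]);rotto(56.2)
```

```text
t 12.47 pos [ 0.495  -0.109   0.1143] toolx yaw 56.26 z [ 3.e-04 -9.e-04 -1.e+00] travel mm [ 0.5 -0.6 -3.7] F [-1.8   0.53  2.72] M [ 0.14  0.5  -0.08] w 0.152 q [ 0.11  0.57  0.1   1.98 -0.09  0.6   1.25]
rot [0.0007 0.0006 0.001 ]
```

Emit:
move_arm(
  gripper=[0.2,0.25,0.35,0.5,0.7,0.8,0.8,0.8],
  travel=[
    [0,0,0],
    [0,0,0],
    [0,0,0],
    [0,0,0],
    [0,0,0],
    [0,0,0],
    [0,0,0],
    [0,0,0],
  ],
  rotation=[
    [0,0,0],
    [0,0,0],
    [0,0,0],
    [0,0,0],
    [0,0,0],
    [0,0,0],
    [0,0,0],
    [0,0,0],
  ],
)

```text
clock: 13.13
tool_pos: [0.4988, -0.1093, 0.1142]
eef_rot: [2.763, 1.481, 0.009]
force: [0.2, -0.7, -0.1]
gripper_width: 0.802
```

Run:
```python
from h import *
plan([.4948,-.1082,.118]);rotto(56.2)
c=optics.capture('side');W=cloud(c)
m=(np.hypot(W[...,0]-.4959,W[...,1]+.1105)<.033)
im=c['image'].astype(int).mean(-1)
k=m&(W[...,2]>.085)&(W[...,2]<.115)&(im>140); p=W[k]; print(len(p),np.median(p[:,2]),circ(c,[.4947,-.1075,.098],.038))
save(c,'s7.png',(280,140,360,260),5)
```

```text
t 13.13 pos [ 0.4988 -0.1093  0.1142] toolx yaw 56.4 z [ 0.0083 -0.0028 -1.    ] travel mm [-1.3 -3.9 -3.8] F [ 0.19 -0.69 -0.1 ] M [ 0.01 -0.05  0.01] w 0.802 q [ 0.11  0.57  0.1   1.97 -0.09  0.59  1.25]
rot [ 0.0084 -0.0023  0.0034]
115 0.09751776457256954 (array([ 0.4952, -0.1105]), 15.439096450805664)
```

View pics/s7.png

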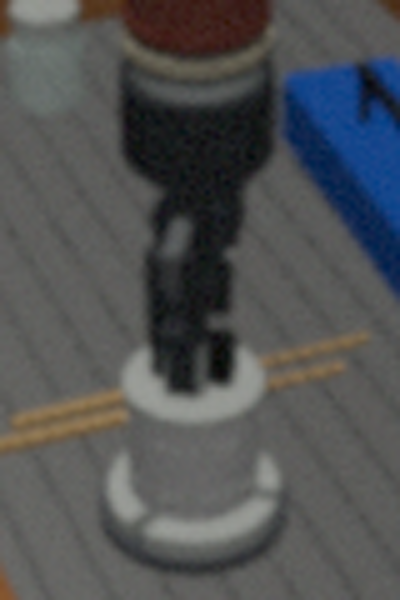

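The fingers are open and clear, and the canister is still upright and centred on the dock (lid (195,380), dock (195,510) in the crop). I'll rise straight up.

Emit:
move_arm(
  gripper=[0.8,0.8,0.8,0.8,0.8,0.8,0.8,0.8],
  travel=[
    [0,-1,-5],
    [0,-1,-10],
    [0,0,-15],
    [0,0,-25],
    [0,0,-25],
    [0,0,-20],
    [0,0,-10],
    [0,0,0],
  ],
  rotation=[
    [0,0,0],
    [0,0,0],
    [0,0,0],
    [0,0,0],
    [0,0,0],
    [0,0,0],
    [0,0,0],
    [0,0,0],
  ],
)

```text
clock: 13.85
tool_pos: [0.4948, -0.1076, 0.2335]
eef_rot: [2.764, 1.481, 0.009]
force: [-0.6, 0.1, -0.6]
gripper_width: 0.802
```

Run:
```python
from h import *
plan([.4948,-.1082,.118])
c=optics.capture('side');W=cloud(c)
m=(np.hypot(W[...,0]-.4955,W[...,1]+.1102)<.034)
im=c['image'].astype(int).mean(-1)
k=m&(W[...,2]>.092)&(W[...,2]<.104)&(im>140); p=W[k]; 
A=np.c_[p[:,:2]-[.4955,-.1102],np.ones(len(p))]; sol=np.linalg.lstsq(A,p[:,2],rcond=None)[0]
k2=np.isfinite(W[...,2])&(np.hypot(W[...,0]-.4955,W[...,1]+.11)<.045)&(np.hypot(W[...,0]-.4955,W[...,1]+.11)>.040)&(W[...,2]<.03)
print(len(p),np.median(p[:,2]),'tilt,h',sol,circ(c,[.4947,-.1075,.098],.038),'dock',np.median(W[k2][:,2]))
save(c,'s8.png',(270,120,370,260),5)
for t in ['nested_tins','cutlery_case','chopstick1','katori','spice_jar','tumbler']:
    for r in spot_point(t,c)[:2]: print(t,round(r['confidence'],2),w(r['point'],c).round(3))
```

```text
t 13.85 pos [ 0.4948 -0.1076  0.2335] toolx yaw 56.38 z [ 0.0081 -0.0026 -1.    ] travel mm [ -0.8  -0.6 115.5] F [-0.56  0.11 -0.63] M [-0.02 -0.01  0.01] w 0.802 q [ 0.08  0.4   0.13  1.85 -0.06  0.89  1.22]
141 0.09750523558017812 tilt,h [-0.00389646 -0.00401102  0.09745301] (array([ 0.4952, -0.1105]), 14.152410507202148) dock 0.023212992600233524
cutlery_case 0.68 [0.743 0.125 0.007]
chopstick1 0.63 [ 0.515 -0.021  0.004]
chopstick1 0.41 [ 0.498 -0.113  0.115]
katori 0.8 [ 0.482 -0.395  0.   ]
spice_jar 0.68 [0.577 0.362 0.002]
tumbler 0.82 [ 0.698 -0.349  0.006]
```

View pics/s8.png

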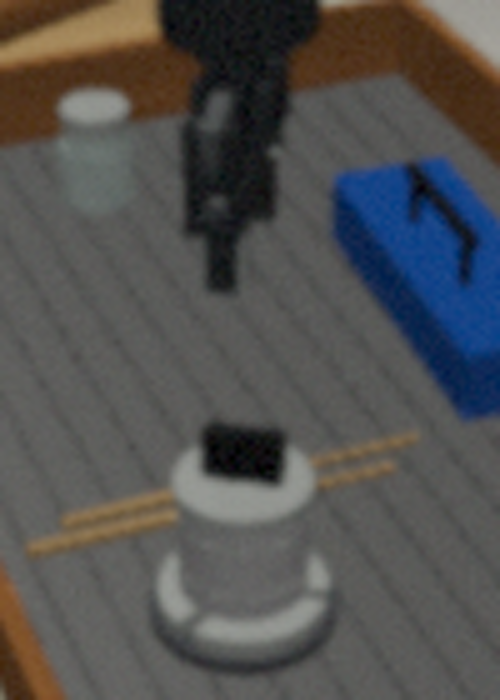

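The canister stands upright on the dock. Lid height above the dock face is 74.3 mm (seated: 74.3), axis offset is under 0.5 mm, tilt is about 0.006 rad, and the gripper is well clear at (220,285).

Emit:
move_arm(
  gripper=[0.8,0.8,0.8],
  travel=[
    [0,0,0],
    [0,0,0],
    [0,0,0],
  ],
  rotation=[
    [0,0,0],
    [0,0,0],
    [0,0,0],
  ],
)

```text
clock: 14.45
tool_pos: [0.4919, -0.1069, 0.2272]
eef_rot: [-2.767, -1.483, 0.007]
force: [0.1, -0.6, -0.4]
gripper_width: 0.801
```

```bash
python3 -c "
from plant import robot
print(robot.job_done(), robot.sense()['clock'])"
```

```text
the job is handed in; nothing more can be done
the job is handed in; nothing more can be done
```

The canister is standing released in the steel dock, and my last checks read it as seated in all three grooves. I lifted it by its bar and turned it about 18° clockwise. Then I lowered it lightly until the feet dropped in, felt that it resisted turning, released it and raised the gripper. The job was handed in at about 14.5 s of the 72 s allowed.

**Last checks, from the side camera:**
- **Height:** the lid is 74.3 mm above the dock face, which is the seated value. On the flat it would be about 78 mm.
- **Position and tilt:** it is within about 0.5 mm of the dock's axis and tilted about 0.006 rad.
- **Bystanders:** the cutlery case, katori, spice jar, tumbler and the one chopstick reported were where they started, within the networks' accuracy.

**Disagreed or not confirmed:**
- The two cameras differed by 2 to 4 mm in absolute position, so I aligned the canister to the dock by differences within one camera.
- The last network pass did not report the nested tins or the second chopstick. It also gave one low-confidence false "chopstick1" on the canister.
- While feeling for the seat, the force on the dock briefly reached about 20 N by the wrist reading, against the 35 N limit. It was about 8 N just before I let go.

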